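# Take the copper foil roll off the stand and put it on the scale

### The job

Find out how much copper foil is left: turn the keeper bar of the foil stand aside by its red knob until it lies about crosswise and clear of both spindles, slide the roll of bright copper foil straight up off its spindle, and lay it gently and flat on the round steel pan of the scale, with none of it overhanging the edge, then let go. Leave the black roll on its spindle and do not disturb the other things on the bench.

Things in the scene. Friction and masses are not known exactly. Their poses are not given: they have to be found in the camera images.
- copper_roll: Roll of bright copper foil, a short wound ring: 60 mm outside diameter, 25 mm bore, 24 mm high, 0.1 to 0.22 kg. Origin: centre of its underside, on the bore's axis; z along the axis, up. It starts on one of the stand's two spindles (either one).
- black_roll: Roll of black foil, same size and origin as the copper one, on the stand's other spindle. Leave it there.
- stand: Fixed foil stand, grey base plate 85 x 250 x 12 mm (x, y, z). Origin: centre of its underside. Two upright spindles, 21 mm diameter, at x = 0, y = +75 and -75 mm, chamfered tops 78 mm above the bench. Each roll rests 30 mm above the bench on a seat of 40 mm diameter; it is free of the spindle once its underside is above 78 mm. A pivot post, 18 mm diameter, stands at the origin.
- keeper (a joint): Angle of the keeper bar, rad, about the stand's pivot post. Steel bar 236 x 18 x 6 mm centred on the pivot, underside 81, top 87 mm above the bench. At 0 it lies along the stand's y over both spindles and blocks the rolls; it turns counterclockwise from above, up to 1.7 (1.57: crosswise). Needs 1 to 2 N at the knob; stays where left; starts at 0 to 0.15.
- keeper_knob (a point): Middle of the upright red knob on the bar, 16 mm diameter, 24 mm high (87 to 111 mm above the bench), 105 mm from the pivot; at joint 0 it is at the stand's +y end, at 1.57 on the stand's -x side (towards the robot).
- scale: White bench scale, fixed, 200 x 145 mm, white housing top at 30 mm. Origin: on the bench under the pan's centre. Its dark display is on the -x side.
- pan (a point): Centre of the top face of the scale's round steel pan, 124 mm diameter, flat, no rim, 40 mm above the bench.
- flux: Loose bystander to be left alone: amber jar with yellow cap, 48 mm diameter, 70 mm high; origin at the centre of its underside.
- solder: Loose bystander to be left alone: spool of solder, 60 mm diameter, 44 mm high; origin at the centre of its underside.
- flux_brush: Loose bystander to be left alone: brush lying along its x axis, about 200 mm long and under 35 mm high.
- burnisher: Loose bystander to be left alone: burnishing tool lying along its x axis, 143 mm long, 20 mm high.
- glass_blue: Loose bystander to be left alone: blue glass piece 70 x 50 x 5 mm; origin at the centre of its underside.
- glass_red: Loose bystander to be left alone: red glass piece 50 x 60 x 5 mm; origin at the centre of its underside.
There are look-alikes about, which are no part of the job. Several things have the shape of the copper_roll; the one meant has the colours described above.

How it is judged:
On the way, in this order (a step that is already met when the one before it is completed fails the run):
1. the keeper bar is turned clear of both spindles (joint above 1.1 rad) (value of joint keeper above 1.1 rad), for 0.1 s.
2. the copper roll is above its spindle's top, level within 0.3 rad (z of copper_roll in the frame of stand above 0.08 m and angle between copper_roll's own z axis and vertical below 0.3 rad), for 0.1 s.
At the end, for the whole second after the job is handed in: The copper roll lies flat and still on the pan (underside within 4 mm of the pan's face, tilt below 0.1 rad), wholly on it (centre within 32 mm of the pan's centre), released; the keeper bar is clear (joint above 1.1 rad); the black roll is still on its spindle (moved less than 8 mm) (horizontal distance between copper_roll and pan below 0.032 m and z of copper_roll in the frame of pan between -0.004 and 0.004 m and angle between copper_roll's own z axis and vertical below 0.1 rad and linear speed of copper_roll below 0.02 m/s and value of joint keeper above 1.1 rad and distance of black_roll from where it was at the start of the episode below 0.008 m); the robot touches nothing.
It fails at once if the copper roll falls freely (faster than 0.6 m/s while touching nothing, a drop of about 2 cm) (contact force between copper_roll and anything else below 0.01 N and linear speed of copper_roll above 0.6 m/s).
It fails at once if the scale is pressed harder than 60 N (contact force between scale and anything else above 60 N).
It fails at once if the black roll is lifted or shifted by more than 15 mm (distance of black_roll from where it was at the start of the episode above 0.015 m).
It fails at once if a bystander is moved by more than 30 mm (distance of any of flux, solder, flux_brush, burnisher, glass_blue, glass_red from where it was at the start of the episode above 0.03 m).
It also fails if it takes over 58 s, if anything falls off the work surface, if the arm or the gripper's body presses on something with over 40 N, if the wrist force passes 120 N, or if a joint passes its speed limit or range.

### The arm

A 7-joint arm with a two-finger parallel gripper is mounted at the origin on the work surface. World frame = base frame: x ahead of the robot, y to its left, z up, the work surface at z = 0. Lengths are in m, angles in rad, forces in N, time in s.
With the tool pointing down it reaches from about 0.4 to 0.875 m from the base axis. Payload 6.5 kg.
Tool frame: the origin (TCP) lies midway between the tips of the shut fingers; the grasp point (between the pads) lies 19 mm behind it; z points along the fingers, y is the line along which they close (so a half turn about z gives the same grasp; the last joint's range is limited). The gripper opens to 88 mm and grips with 3 to 60 N. Pads are 18 mm wide; open, the fingers measure 123 mm over their backs; the gripper's body (75 mm by 187 mm) begins 45 mm behind the grasp point.
Start: joints at [-1.226, 0.536, -0.004, 1.538, 0.003, 1.067, -0.071], TCP at [0.26, 0.596, 0.239] pointing down, gripper open.
Joint ranges: [-2.7, 2.7], [-0.37, 2.16], [-1.27, 1.26], [0.24, 2.4], [-1.31, 4.45], [0.19, 1.91], [-2.76, 2.76]. Speed limits (rad/s): [2.39, 2.39, 3.14, 3.14, 3.14, 3.14, 3.14].

### API

Orientations are given as [roll, pitch, yaw] about the fixed x, y, z axes, in that order (R = Rz(yaw) Ry(pitch) Rx(roll)).
In Python, from plant import ctrl gives the robot as it stands.
- The arm moves only by the shell command python3 -m crank 'ROWS'. ROWS is JSON, a list that holds one entry, the list of rows, each a list of 7 numbers: the shift along the tool's x, y, z in mm, then the turn, a rotation vector about the tool's x, y, z in degrees, then the finger opening in mm, from 0 to 88.1. In form: [[[dx, dy, dz, wx, wy, wz, fingers], ...]]. A call has 1 to 12 rows; each row shifts and turns the commanded pose from where the row before left it, along the tool's axes as they then stand; what a row does not reach is not made up. A row lasts 1/10 s, in which the tool goes at most 50 mm and 8.59 degrees, less where a joint would pass 70% of its speed; a pose out of reach is approached as far as the arm can. A call is refused whole if a number of a shift passes 50 or a number of a turn 8.59, either way. A call with a gripper value outside its range is refused whole. The fingers move at their own pace and stop on an object; the grip force is fixed at half the most. Time passes only in rows, so rows that do not move let the fingers close. It gives the time, the measured TCP pose, the force, the opening and the grip force at its end, in the units of the state.
- ctrl.sense(): the state, without advancing time (a new reading comes with each control period).
- ctrl.capture(name): name is "scene" or "side" or "wrist"; returns a dict with "frame" (480x640x3 uint8, red, green, blue), "fx", "fy", "cx", "cy" (pixels), "R" (3x3) and "t" (3): a world point X has camera coordinates R X + t. Camera axes: x right, y down, z forward; pixel columns grow to the right and rows downward; lengths in m; the calibration is good to about 2 mm. A picture is of the moment at which its call begins. There is no depth.
- ctrl.close_job(): hands the job in; it is judged then, once.
The state is a dict: "time_s": time; "q": joint angles; "joint_vel": joint speeds; "joint_torque": joint torques, N m; "tcp_pos": TCP position; "tool_rot": TCP orientation; "wrist_force": force on the tool from outside, world axes, zero at the start; "ft_torque": the same for the moment, N m; "grip_width": opening from 0.0 (shut) to 1.0 (fully open); "grasp_force": force on a finger pad.
Only numpy, scipy, OpenCV 4.12 (cv2) and the standard library are available. Lean on these libraries where they do the work, as an engineer would, in place of code of your own. Each camera call takes 0.05 s, during which the arm holds its last target. There are 200 camera calls.

## Working session

There is one attempt and no reset: what is moved stays moved. The work goes in short steps, Python scripts to look and compute and a shell command to move; the robot and the scene stay as the last step left them, time stands still between calls to the robot, and variables do not carry over. Pictures are saved under pics/ and viewed, at most 10 in all, crops included, and the job is handed in when it is done.

```bash
mkdir -p pics; ls
cat > h.py <<'E'
import numpy as np, cv2, pickle
from plant import ctrl
def cap(n,f):
    c=ctrl.capture(n); pickle.dump(c,open(f'pics/{f}.pkl','wb')); cv2.imwrite(f'pics/{f}.png',c['frame'][:,:,::-1]); return c
def load(f): return pickle.load(open(f'pics/{f}.pkl','rb'))
def ray(c,u,v,z):
    R=np.array(c['R']);t=np.array(c['t']); o=-R.T@t
    d=R.T@np.array([(u-c['cx'])/c['fx'],(v-c['cy'])/c['fy'],1]); return o+d*(z-o[2])/d[2]
def proj(c,X):
    p=np.array(c['R'])@np.array(X)+np.array(c['t']); return c['fx']*p[0]/p[2]+c['cx'],c['fy']*p[1]/p[2]+c['cy']
E
python3 - <<'E'
from h import *
for n in('scene','side'):
    c=cap(n,n+'0'); print(n,-np.array(c['R']).T@c['t'])
s=ctrl.sense();print({k:np.round(v,3) for k,v in s.items()})
E
```

```text
pics
scene [1.36044924 0.20664435 0.61726024]
side [ 0.06163265 -0.99481693  0.80090726]
{'time_s': np.float64(0.1), 'q': array([-1.226,  0.537, -0.004,  1.539,  0.003,  1.067, -0.071]), 'joint_vel': array([-0.002, -0.002, -0.001, -0.002,  0.   ,  0.   , -0.001]), 'joint_torque': array([ 2.0000e-03, -5.7208e+01,  9.9400e-01, -2.5223e+01, -5.6000e-02,
        1.3000e-02,  0.0000e+00]), 'tcp_pos': array([0.259, 0.595, 0.238]), 'tool_rot': array([-3.14 ,  0.   ,  2.731]), 'wrist_force': array([ 0.244,  0.343, -1.101]), 'ft_torque': array([ 0.002,  0.037, -0.03 ]), 'grasp_force': np.float64(0.0), 'grip_width': np.float64(0.999)}
```

View pics/scene0.png

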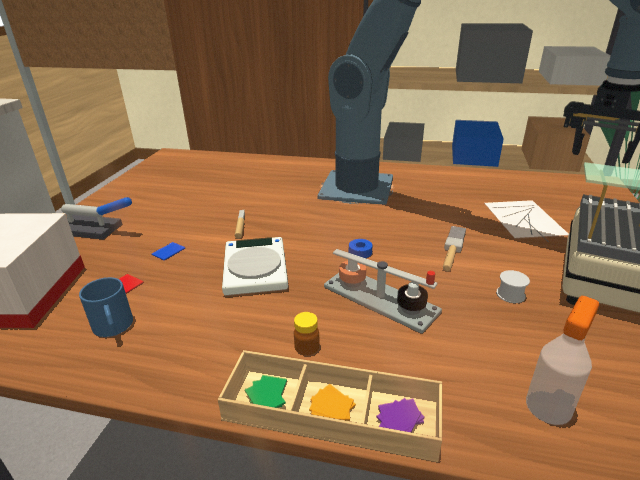

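View pics/side0.png

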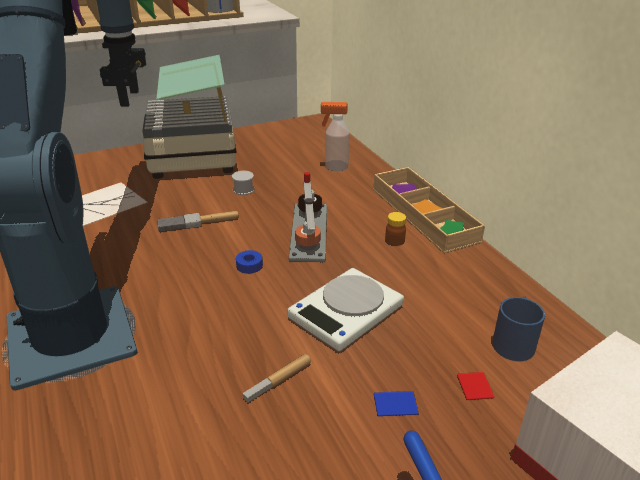

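Scene view: candidates with roll shape are copper ring (352,272), black ring (412,298) and blue ring (360,247, on the bench). The copper-coloured one on the spindle fits. Red knob is at (431,278) and pan at (255,262). Side view: copper (308,237), black (310,203), knob (307,177), pan (353,295). I'll confirm in an enlarged crop and measure.

Run:
```python
from h import *
S=load('scene0');D=load('side0')
a=cv2.resize(S['frame'][225:335,310:450],None,fx=3.6,fy=3.6,interpolation=cv2.INTER_CUBIC)
b=cv2.resize(D['frame'][165:270,275:345],None,fx=3.77,fy=3.77,interpolation=cv2.INTER_CUBIC)
h=min(a.shape[0],b.shape[0]);im=np.hstack([a[:h],b[:h]]);print(im.shape);cv2.imwrite('pics/crop.png',im[:,:,::-1])
def blobs(c,lo,hi,roi):
    x0,y0,x1,y1=roi;m=cv2.inRange(cv2.cvtColor(c['frame'],cv2.COLOR_RGB2HSV),lo,hi);k=np.zeros_like(m);k[y0:y1,x0:x1]=m[y0:y1,x0:x1]
    n,l,s,ce=cv2.connectedComponentsWithStats(k);return [(s[i],np.round(ce[i],1)) for i in range(1,n) if s[i][4]>15]
def tri(p,q):
    A=[];bb=[]
    for c,(u,v) in((S,p),(D,q)):
        K=np.array([[c['fx'],0,c['cx']],[0,c['fy'],c['cy']],[0,0,1]]);P=K@np.c_[np.array(c['R']),c['t']]
        A+=[u*P[2]-P[0],v*P[2]-P[1]]
    A=np.array(A);return np.linalg.lstsq(A[:,:3],-A[:,3],rcond=None)[0]
kn=[blobs(S,(0,180,90),(6,255,255),(415,265,445,290)),blobs(D,(0,180,60),(6,255,255),(295,168,318,190))]
print(kn)
pn=[blobs(S,(0,0,110),(179,50,215),(222,240,290,285)),blobs(D,(0,0,90),(179,50,205),(315,265,390,325))]
print(pn)
try: print('knob',tri(kn[0][0][1],kn[1][0][1]))
except Exception as e:print(e)
for c,ps in((S,[(326,284),(350,272),(440,306),(425,324)]),(D,[(290,259),(324,260),(327,206)])):
    for p in ps: print(p,ray(c,*p,.012).round(3))
```

```text
(396, 768, 3)
[[(array([427, 271,   8,  13,  70], dtype=int32), array([430.2, 276. ]))], [(array([304, 172,   6,  10,  59], dtype=int32), array([306.5, 176.4]))]]
[[(array([228, 246,  53,  33, 793], dtype=int32), array([249.8, 264.5])), (array([260, 280,  28,   5,  55], dtype=int32), array([277.3, 283.3]))], [(array([ 323,  275,   61,   42, 2017], dtype=int32), array([352.9, 295.1])), (array([315, 307,  28,  18,  28], dtype=int32), array([328.5, 315.5])), (array([365, 306,  25,  19, 158], dtype=int32), array([379.1, 316.8]))]]
knob [0.60994699 0.24266319 0.10169115]
(326, 284) [0.558 0.022 0.012]
(350, 272) [0.501 0.067 0.012]
(440, 306) [0.586 0.271 0.012]
(425, 324) [0.649 0.242 0.012]
(290, 259) [0.48  0.045 0.012]
(324, 260) [0.549 0.009 0.012]
(327, 206) [0.661 0.227 0.012]
```

View pics/crop.png

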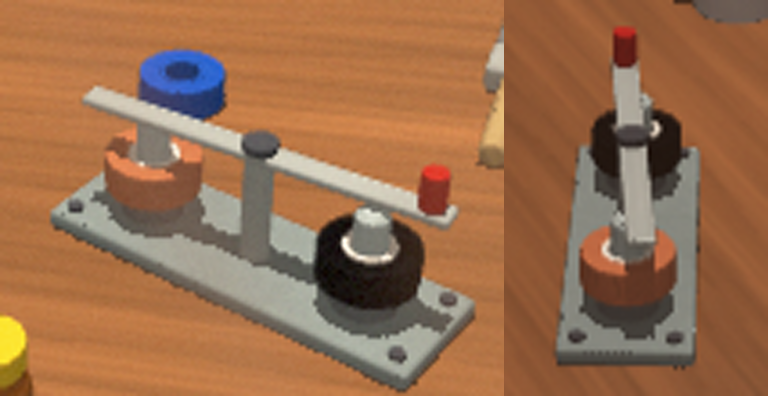

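The crop confirms the bright copper roll on the stand's -y spindle (away from the knob), black under the knob end, blue ring lying on the bench. Now I'll fit the stand.

Run:
```python
from h import *
from scipy.optimize import least_squares
S=load('scene0');D=load('side0')
P=lambda x,y:(310+x/3.6,225+y/3.6)
Q=lambda x,y:(275+(x-504)/3.77,165+y/3.77)
# stand corners local
obs=[(S,P(53,212),(-.0,0)),]
obs=[(S,P(53,212),(1,-1)),(S,P(473,305),(-1,1)),(S,P(405,377),(1,1)),(D,Q(558,355),(-1,-1)),(D,Q(694,354),(1,-1)),(D,Q(700,150),(1,1)),(D,Q(580,150),(-1,1))]
w=np.array([ray(c,*p,.012)[:2] for c,p,_ in obs]); l=np.array([(.0425*a,.125*b) for *_,(a,b) in obs])
def T(s,l):
    c,n=np.cos(s[2]),np.sin(s[2]);return l@np.array([[c,n],[-n,c]])+s[:2]
r=least_squares(lambda s:(T(s,l)-w).ravel(),[.57,.14,-.4]);s=r.x
print('stand',s.round(4),'resid mm',(r.fun.reshape(-1,2)*1e3).round(1).tolist())
print('pivot top',ray(S,*P(260,141),.09)[:2],ray(D,*Q(632,132),.09)[:2])
print('black spindle',T(s,np.array([[0,.075]])),'side tops',ray(S,*P(372,212),.078)[:2])
cu=T(s,np.array([[0,-.075]]))[0];print('copper',cu)
k=np.array([.60995,.24266]);d=k-s[:2];print('knob r',np.hypot(*d),'joint',np.arctan2(d[1],d[0])-np.pi/2-s[2])
for f,c,roi in(('scene',S,(222,240,290,285)),('side',D,(315,265,390,325))):
    x0,y0,x1,y1=roi;g=cv2.cvtColor(c['frame'],cv2.COLOR_RGB2GRAY)
    m=cv2.inRange(g,115,212)
    z=np.zeros_like(m);z[y0:y1,x0:x1]=m[y0:y1,x0:x1];z=cv2.morphologyEx(z,cv2.MORPH_OPEN,np.ones((5,5)))
    ct=max(cv2.findContours(z,0,1)[0],key=cv2.contourArea);h=cv2.convexHull(ct)[:,0]
    pw=np.array([ray(c,*p,.04)[:2] for p in h],np.float32);print(f,'pan',cv2.minEnclosingCircle(pw),cv2.boundingRect(ct))
    cv2.imwrite(f'pics/m_{f}.png',z[y0:y1,x0:x1])
def show(c):
    for n,x in (('cu',[*cu,.054]),('blk',[*T(s,np.array([[0,.075]]))[0],.078])):print(n,np.round(proj(c,x),1))
show(S);show(D)
for n,c,p,z in(('flux',S,(306,322),.07),('flux',D,(397,219),.07),('blue',D,(249,258),.02),('solder',D,(243,177),.04),('bench ring',S,(361,245),.024)):print(n,ray(c,*p,z).round(3))
```

```text
stand [ 0.5731  0.142  -0.4611] resid mm [[-2.9, -7.9], [-6.9, -0.9], [-0.0, -3.2], [1.2, 4.1], [2.1, -0.6], [3.2, 2.6], [3.2, 5.9]]
pivot top [0.57064358 0.1451848 ] [0.57451624 0.14954383]
black spindle [[0.60645299 0.20914845]] side tops [0.61060289 0.21195529]
copper [0.53971364 0.07481357]
knob r 0.10721665942253822 joint 0.11007876620507245
scene pan ((0.5516161918640137, -0.16295579075813293), 0.0580701120197773) (228, 251, 30, 26)
side pan ((0.5345664024353027, -0.15393640100955963), 0.06337356567382812) (323, 275, 61, 38)
cu [351.  266.6]
blk [412.  282.5]
cu [308.5 231.2]
blk [310.8 190.9]
flux [0.755 0.029 0.07 ]
flux [0.74  0.014 0.07 ]
blue [0.393 0.076 0.02 ]
solder [0.498 0.421 0.04 ]
bench ring [0.396 0.076 0.024]
```

```bash
cat >> h.py <<'E'
def rel(pos,yaw=None):
    from scipy.spatial.transform import Rotation as Ro
    s=ctrl.sense();R=Ro.from_euler('xyz',s['tool_rot']).as_matrix()
    print('t',round(s['time_s'],2),'tcp',np.round(s['tcp_pos'],4),'rpy',np.round(s['tool_rot'],3),'F',np.round(s['wrist_force'],1),'w',round(float(s['grip_width'])*88.1,1),'gf',s['grasp_force'])
    if pos is not None: print('shift mm',(R.T@(np.array(pos)-s['tcp_pos'])*1e3).round(1), 'wz deg', None if yaw is None else np.degrees(-((yaw-s['tool_rot'][2]+np.pi)%(2*np.pi)-np.pi)).round(1))
E
python3 -m crank '[[[-38,-15,0,0,0,0,88],[-38,-15,0,0,0,0,88],[-38,-15,0,0,0,0,88],[-38,-15,0,0,0,0,88],[-38,-15,0,0,0,0,88],[-38,-15,0,0,0,0,88],[-38,-15,0,0,0,0,88],[-38,-15,0,0,0,0,88],[-38,-15,0,0,0,0,88],[-38,-15,0,0,0,0,88],[-38,-15,0,0,0,0,88],[-38,-15,0,0,0,0,88]]]'
python3 -m crank '[[[0,0,0,0,0,8.5,60],[0,0,0,0,0,8.5,40],[0,0,0,0,0,8.5,30],[0,0,0,0,0,8.5,30],[0,0,0,0,0,8.5,30],[0,0,0,0,0,8.5,30],[0,0,0,0,0,8.5,30],[0,0,0,0,0,8.5,30],[0,0,0,0,0,8.5,30],[0,0,0,0,0,8.5,30],[0,0,0,0,0,0,30]]]'
python3 - <<'E'
from h import *
rel([.61,.243,.2],1.22)
c=cap('wrist','w1');print(-np.array(c['R']).T@c['t'])
E
```

```text
time_s: 1.3
tcp_pos: [0.6065, 0.2474, 0.2383]
tool_rot: [-3.141, -0.001, 2.731]
wrist_force: [0.1, 0.2, -0.4]
grip_width: 1.0
grasp_force: 0.0
time_s: 2.4
tcp_pos: [0.6054, 0.2489, 0.2382]
tool_rot: [-3.141, 0.001, 1.246]
wrist_force: [-0.3, 1.1, 0.4]
grip_width: 0.341
grasp_force: 0.0
t 2.4 tcp [0.6054 0.2489 0.2382] rpy [-3.141e+00  1.000e-03  1.246e+00] F [-0.3  1.1  0.4] w 30.0 gf 0.0
shift mm [-4.1  6.3 38.2] wz deg 1.5
[0.62975456 0.3245806  0.384693  ]
```

View pics/w1.png

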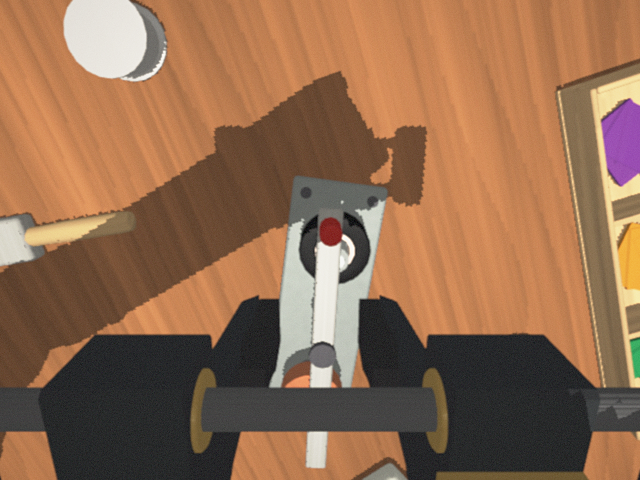

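Wrist view: knob at (331,230), pivot cap at (321,354), plate corners at (296,177) and (386,189).

Run:
```python
from h import *
c=load('w1')
m=cv2.inRange(cv2.cvtColor(c['frame'],cv2.COLOR_RGB2HSV),(0,180,60),(5,255,255));m[:200]=0;m[260:]=0;m[:,:310]=0;m[:,350:]=0
x,y,w,h=cv2.boundingRect(m);print(x,y,w,h)
M=cv2.moments(m);u,v=M['m10']/M['m00'],M['m01']/M['m00']
k=ray(c,u,v,.099)[:2];p=ray(c,321,354,.09)[:2]
print('knob',k,'top',ray(c,u,y+w/2,.111),ray(c,u,y+h-w/2,.111),'pivot',p,np.hypot(*(k-p)),'bar ang',np.arctan2(*(k-p)[::-1]))
a=ray(c,296,177,.012)[:2];b=ray(c,386,189,.012)[:2];d=b-a;yw=np.arctan2(d[1],d[0]);print('edge',np.hypot(*d),'yaw',yw)
mid=(a+b)/2;print('stand from edge',mid-.125*np.array([-np.sin(yw),np.cos(yw)]))
# long edges
print(np.arctan2(*(ray(c,386,189,.012)-ray(c,352,386,.012))[:2][::-1])-np.pi/2, np.arctan2(*(ray(c,296,177,.012)-ray(c,281,335,.012))[:2][::-1])-np.pi/2)
print('blk spindle top',ray(c,347,251,.078))
```

```text
321 218 21 27
knob [0.61023224 0.24186265] top [0.61175568 0.2474827  0.111     ] [0.61044458 0.24348358 0.111     ] pivot [0.57087928 0.14504481] 0.10451004171343667 bar ang 1.184730058363992
edge 0.08044921128456613 yaw -0.4580352670429446
stand from edge [0.57207846 0.14416543]
-0.44716089465782827 -0.43570040352846173
blk spindle top [0.61607246 0.21710892 0.078     ]
```

```bash
python3 -m crank '[[[-5,6.5,0,0,0,3.5,30],[0,0,40,0,0,0,30],[0,0,30,0,0,0,30],[0,0,30,0,0,0,30],[0,0,20,0,0,0,30],[0,0,20,0,0,0,30],[0,0,0,0,0,0,30]]]'
python3 - <<'E'
from h import *
rel([.610,.242,.097],1.185)
c=cap('wrist','w2')
E
```

```text
time_s: 3.15
tcp_pos: [0.6081, 0.2414, 0.0958]
tool_rot: [-3.137, 0.004, 1.19]
wrist_force: [0.4, -0.9, -0.2]
grip_width: 0.342
grasp_force: 0.0
t 3.15 tcp [0.6081 0.2414 0.0958] rpy [-3.137  0.004  1.19 ] F [ 0.4 -0.9 -0.2] w 30.1 gf 0.0
shift mm [ 1.3  1.5 -1.2] wz deg 0.3
```

View pics/w2.png

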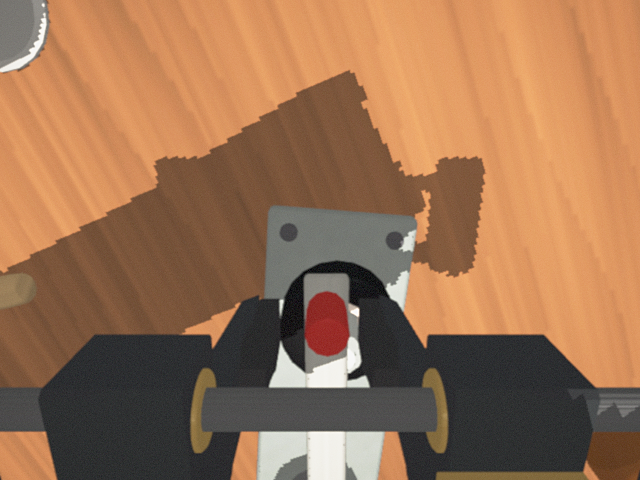

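Knob sits centred between the fingers. Next, swing along the arc.

```bash
python3 -m crank '[[[-0.8,-12.8,0,0,0,-7,30],[-0.8,-12.8,0,0,0,-7,30],[-0.8,-12.8,0,0,0,-7,30],[-0.8,-12.8,0,0,0,-7,30],[-0.8,-12.8,0,0,0,-7,30],[-0.8,-12.8,0,0,0,-7,30]]]'
python3 - <<'E'
from h import *
rel(None);s=ctrl.sense();d=np.array(s['tcp_pos'][:2])-[.5711,.145];print(np.hypot(*d),np.arctan2(d[1],d[0]))
E
```

```text
time_s: 3.8
tcp_pos: [0.5363, 0.2437, 0.1006]
tool_rot: [3.138, -0.0, 1.926]
wrist_force: [1.4, -0.0, -0.8]
grip_width: 0.341
grasp_force: 0.7
t 3.8 tcp [0.5363 0.2437 0.1006] rpy [ 3.138 -0.     1.926] F [ 1.4 -0.  -0.8] w 30.0 gf 0.6753625720739365
0.10470790596728305 1.909878162384795
```

```bash
python3 -m crank '[[[-0.8,-12.8,0.5,0,0,-7,30],[-0.8,-12.8,0.5,0,0,-7,30],[-0.8,-12.8,0.5,0,0,-7,30],[-0.8,-12.8,0,0,0,-7,30],[-0.8,-12.8,0,0,0,-7,30],[-0.8,-12.8,0,0,0,-7,30],[0,0,0,0,0,0,30]]]'
python3 - <<'E'
from h import *
rel(None);s=ctrl.sense();d=np.array(s['tcp_pos'][:2])-[.5711,.145];print(np.hypot(*d),np.arctan2(d[1],d[0])-np.pi/2+.455)
E
```

```text
time_s: 4.5
tcp_pos: [0.4788, 0.1926, 0.0986]
tool_rot: [3.141, 0.001, 2.653]
wrist_force: [-0.8, 0.8, -0.2]
grip_width: 0.344
grasp_force: 0.0
t 4.5 tcp [0.4788 0.1926 0.0986] rpy [3.141e+00 1.000e-03 2.653e+00] F [-0.8  0.8 -0.2] w 30.3 gf 0.0
0.10382956373524609 1.5492964494814228
```

```bash
python3 -m crank '[[[0,0,-30,0,0,0,30],[0,0,-40,0,0,0,30],[0,0,-40,0,0,0,30],[0,0,-30,0,0,0,30],[-36,-25,0,0,0,0,88],[-36,-25,0,0,0,0,88],[-36,-25,0,0,0,0,88]]]' 
python3 -m crank '[[[0,0,0,0,0,8,88],[0,0,0,0,0,8,88],[0,0,0,0,0,8,88],[0,0,0,0,0,8,88],[0,0,0,0,0,8,88],[0,0,0,0,0,8,88],[0,0,0,0,0,8,88],[0,0,0,0,0,8,88],[0,0,0,0,0,8,88],[0,0,0,0,0,8,88],[0,0,0,0,0,8,88],[0,0,0,0,0,0,88]]]'
python3 - <<'E'
from h import *
rel([.538,.076,.24],1.116)
c=cap('wrist','w3');c=cap('scene','scene3');cap('side','side3')
a=cv2.resize(load('scene3')['frame'][215:335,310:450],None,fx=3,fy=3,interpolation=cv2.INTER_CUBIC)
b=cv2.resize(load('side3')['frame'][165:285,260:345],None,fx=3,fy=3,interpolation=cv2.INTER_CUBIC)
w=cv2.resize(load('w3')['frame'],(800,600))
w=load('w3')['frame'][150:480,200:430]
im=np.zeros((360,800,3),np.uint8);
x=0
for k in(a[:, :320],b[:,:230],w):
    im[:k.shape[0],x:x+k.shape[1]]=k[:360];x+=k.shape[1]
cv2.imwrite('pics/c3.png',im[:,:,::-1])
E
```

```text
time_s: 5.2
tcp_pos: [0.5399, 0.0761, 0.2389]
tool_rot: [3.14, 0.002, 2.651]
wrist_force: [0.2, -0.0, -0.8]
grip_width: 0.586
grasp_force: 0.0
time_s: 6.4
tcp_pos: [0.5391, 0.0774, 0.2382]
tool_rot: [3.14, -0.001, 1.114]
wrist_force: [-0.9, 0.2, -0.4]
grip_width: 0.998
grasp_force: 0.0
t 6.4 tcp [0.5391 0.0774 0.2382] rpy [ 3.140e+00 -1.000e-03  1.114e+00] F [-0.9  0.2 -0.4] w 87.9 gf 0.0
shift mm [-1.7 -0.4 -1.8] wz deg -0.1
```

View pics/c3.png

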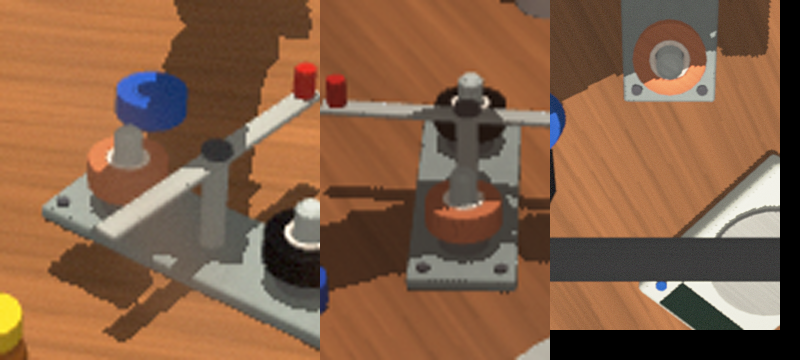

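Bar lies crosswise, clear of both spindles. In the wrist view the spindle top is near (321,212), plate corners near (275,251) and (367,251).

Run:
```python
from h import *
c=load('w3')
H=cv2.cvtColor(c['frame'],cv2.COLOR_RGB2HSV)
print('spindle',ray(c,321,212,.078)[:2])
a=ray(c,275,251,.012)[:2];b=ray(c,367,250,.012)[:2];d=b-a;yw=np.arctan2(d[1],d[0]);print('edge',np.hypot(*d),yw,'copper',(a+b)/2+.05*np.array([-np.sin(yw),np.cos(yw)]))
m=cv2.inRange(H,(3,100,40),(14,255,255));m[:165]=0;m[249:]=0;m[:,:278]=0;m[:,362:]=0
ct=max(cv2.findContours(m,0,1)[0],key=cv2.contourArea);print(cv2.boundingRect(ct))
h=cv2.convexHull(ct)[:,0];pw=np.array([ray(c,*p,.054)[:2] for p in h],np.float32);print(cv2.minEnclosingCircle(pw))
cam=-np.array(c['R']).T@c['t'];print(cam)
for z,r in((.03,.03),(.054,.03)):
  pts=[proj(c,[.5385+r*np.cos(t),.0765+r*np.sin(t),z]) for t in np.linspace(0,6.28,40)];print(np.min(pts,0),np.max(pts,0))
```

```text
spindle [0.54139339 0.08083914]
edge 0.08547809348004409 -0.44661591647459264 copper [0.54006056 0.07830213]
(283, 170, 73, 75)
((0.5389013290405273, 0.0792119950056076), 0.030830129981040955)
[0.57271525 0.14896834 0.3848416 ]
[284.84286555 169.29713496] [354.90837546 237.9825647 ]
[282.59410819 173.66477077] [357.37553105 246.63203976]
```

```bash
python3 -m crank '[[[0.5,0,40,0,0,0,88],[0,0,40,0,0,0,88],[0,0,40,0,0,0,88],[0,0,35,0,0,0,88],[0,0,20,0,0,0,88],[0,0,15,0,0,0,88],[0,0,9,0,0,0,88],[0,0,4,0,0,0,88],[0,0,0,0,0,0,88]]]'
python3 - <<'E'
from h import *
rel([.5395,.078,.0345],1.118)
E
```

```text
time_s: 7.45
tcp_pos: [0.539, 0.0774, 0.0345]
tool_rot: [3.141, -0.0, 1.117]
wrist_force: [-0.5, -0.0, 0.1]
grip_width: 1.003
grasp_force: 0.0
t 7.45 tcp [0.539  0.0774 0.0345] rpy [ 3.141 -0.     1.117] F [-0.5 -0.   0.1] w 88.3 gf 0.0
shift mm [0.8 0.2 0. ] wz deg -0.1
```

```bash
python3 -m crank '[[[0.5,0,0,0,0,0,75],[0,0,0,0,0,0,65],[0,0,0,0,0,0,60],[0,0,0,0,0,0,50],[0,0,0,0,0,0,50],[0,0,0,0,0,0,50],[0,0,0,0,0,0,50]]]'
python3 -m crank '[[[0,0,-5,0,0,0,50],[0,0,-10,0,0,0,50],[0,0,-10,0,0,0,50],[0,0,0,0,0,0,50]]]'
python3 -c "
from h import *
rel(None)"
```

```text
time_s: 8.15
tcp_pos: [0.5392, 0.0779, 0.0347]
tool_rot: [3.141, -0.001, 1.116]
wrist_force: [-1.0, 0.1, 6.0]
grip_width: 0.679
grasp_force: 30.0
time_s: 8.55
tcp_pos: [0.5397, 0.0779, 0.0608]
tool_rot: [3.14, -0.001, 1.116]
wrist_force: [0.4, 0.1, -1.5]
grip_width: 0.679
grasp_force: 30.0
t 8.55 tcp [0.5397 0.0779 0.0608] rpy [ 3.140e+00 -1.000e-03  1.116e+00] F [ 0.4  0.1 -1.5] w 59.9 gf 29.999907352030277
```

```bash
python3 -m crank '[[[0,0,-20,0,0,0,50],[0,0,-25,0,0,0,50],[0,0,-30,0,0,0,50],[0,0,-30,0,0,0,50],[0,0,-30,0,0,0,50],[0,0,0,0,0,0,50]]]'
python3 - <<'E'
from h import *
rel(None)
cs=[cap('scene','scene4'),cap('side','side4')]
tiles=[]
for c in cs:
    pts=np.array([proj(c,[.5346+.062*np.cos(t),-.154+.062*np.sin(t),.04]) for t in np.linspace(0,6.28,80)])
    x,y=pts.mean(0).astype(int)
    f=c['frame'].copy()[y-60:y+60,x-60:x+60];f=cv2.resize(f,None,fx=3.3,fy=3.3,interpolation=cv2.INTER_CUBIC)
    for p in pts: cv2.circle(f,tuple(int(q) for q in (p-[x-60,y-60]+.5)*3.3),1,(255,0,0),-1)
    tiles.append(f);print(x,y)
im=np.hstack(tiles);
cv2.imwrite('pics/pan.png',im[:,:,::-1])
E
```

```text
time_s: 9.15
tcp_pos: [0.5412, 0.078, 0.1979]
tool_rot: [3.136, -0.005, 1.116]
wrist_force: [0.5, 0.7, -1.9]
grip_width: 0.681
grasp_force: 30.0
t 9.15 tcp [0.5412 0.078  0.1979] rpy [ 3.136 -0.005  1.116] F [ 0.5  0.7 -1.9] w 60.0 gf 29.999944218434393
254 259
352 292
```

View pics/pan.png

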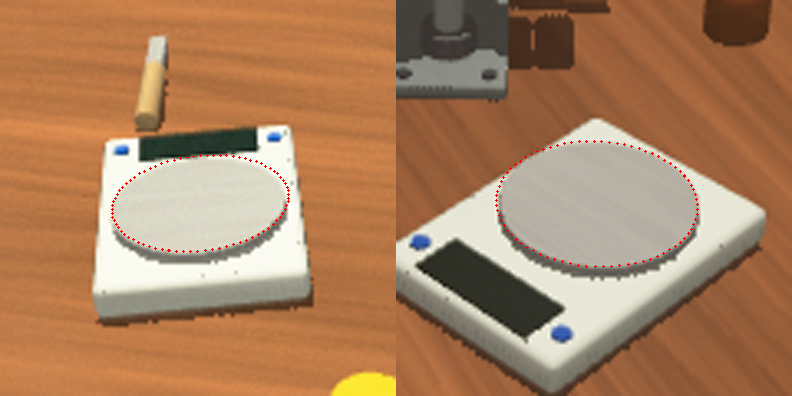

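Overlay shows the pan estimate (0.5345, -0.154) matches the pan's edge in both views, and the stand's near spindle is empty. Next, carry over and lower.

```bash
python3 -m crank '[[[-11,5,0,0,0,0,50],[-21,9.5,0,0,0,0,50],[-21,9.5,0,0,0,0,50],[-21,9.5,0,0,0,0,50],[-21,9.5,0,0,0,0,50],[-21,9.5,0,0,0,0,50],[-21,9.5,0,0,0,0,50],[-21,9.5,0,0,0,0,50],[-21,9.5,0,0,0,0,50],[-21,9.5,0,0,0,0,50],[-11,5.5,0,0,0,0,50],[0,0,0,0,0,0,50]]]'
python3 -m crank '[[[0,0,20,0,0,0,50],[0,0,30,0,0,0,50],[0,0,30,0,0,0,50],[0,0,25,0,0,0,50],[0,0,15,0,0,0,50],[0,0,10,0,0,0,50],[0,0,0,0,0,0,50]]]'
python3 -c "
from h import *
rel([.5345,-.154,.0445],1.116)"
```

```text
time_s: 10.45
tcp_pos: [0.5313, -0.1564, 0.1933]
tool_rot: [-3.14, 0.002, 1.113]
wrist_force: [-1.1, 0.1, -3.4]
grip_width: 0.683
grasp_force: 30.0
time_s: 11.15
tcp_pos: [0.532, -0.1533, 0.0634]
tool_rot: [-3.14, 0.0, 1.117]
wrist_force: [0.4, -0.1, -2.3]
grip_width: 0.679
grasp_force: 30.0
t 11.15 tcp [ 0.532  -0.1533  0.0634] rpy [-3.14   0.     1.117] F [ 0.4 -0.1 -2.3] w 59.9 gf 29.999974267557263
shift mm [ 0.5  2.6 18.9] wz deg 0.1
```

```bash
python3 -m crank '[[[0.5,2.5,6,0,0,0,50],[0,0,5,0,0,0,50],[0,0,3,0,0,0,50],[0,0,2,0,0,0,50],[0,0,1,0,0,0,50],[0,0,0,0,0,0,50]]]'
python3 -m crank '[[[0,0,1,0,0,0,50],[0,0,0,0,0,0,50]]]'
```

```text
time_s: 11.75
tcp_pos: [0.5349, -0.1547, 0.0472]
tool_rot: [3.142, -0.0, 1.116]
wrist_force: [0.5, 0.6, -1.9]
grip_width: 0.678
grasp_force: 30.0
time_s: 11.95
tcp_pos: [0.535, -0.1546, 0.0463]
tool_rot: [3.141, -0.0, 1.116]
wrist_force: [-0.2, -0.1, -2.4]
grip_width: 0.679
grasp_force: 30.0
```

```bash
python3 -m crank '[[[0,0,1,0,0,0,50],[0,0,0,0,0,0,50]]]'
python3 -m crank '[[[0,0,0.7,0,0,0,50],[0,0,0,0,0,0,50]]]'
```

```text
time_s: 12.15
tcp_pos: [0.5349, -0.1546, 0.0452]
tool_rot: [-3.142, -0.0, 1.116]
wrist_force: [0.1, 0.2, -1.5]
grip_width: 0.682
grasp_force: 30.0
time_s: 12.35
tcp_pos: [0.535, -0.1546, 0.0448]
tool_rot: [3.141, -0.0, 1.116]
wrist_force: [-1.3, 0.2, 1.1]
grip_width: 0.682
grasp_force: 30.0
```

Contact shows in the wrist force. Release and rise.

```bash
python3 -m crank '[[[0,0,0.3,0,0,0,50],[0,0,0,0,0,0,62],[0,0,0,0,0,0,68],[0,0,0,0,0,0,75],[0,0,0,0,0,0,82],[0,0,0,0,0,0,88],[0,0,0,0,0,0,88]]]'
python3 -m crank '[[[0,0,-10,0,0,0,88],[0,0,-25,0,0,0,88],[0,0,-40,0,0,0,88],[0,0,-40,0,0,0,88],[0,0,-40,0,0,0,88],[0,0,0,0,0,0,88],[0,0,0,0,0,0,88]]]'
python3 - <<'E'
from h import *
cs=[cap('scene','scene5'),cap('side','side5')]
im=np.hstack([cv2.resize(cs[0]['frame'][200:350,200:450],(500,300)),cv2.resize(cs[1]['frame'][160:350,225:415],(300,300))]);cv2.imwrite('pics/fin.png',im[:,:,::-1])
for c,(x0,y0,x1,y1) in zip(cs,((222,230,290,290),(315,255,390,325))):
    m=cv2.inRange(cv2.cvtColor(c['frame'],cv2.COLOR_RGB2HSV),(3,100,40),(16,255,255));z=np.zeros_like(m);z[y0:y1,x0:x1]=m[y0:y1,x0:x1]
    z=cv2.morphologyEx(z,cv2.MORPH_OPEN,np.ones((3,3)))
    n,l,st,ce=cv2.connectedComponentsWithStats(z);i=[j for j in range(1,n)];i=max(i,key=lambda j:st[j][4]) if i else None
    if i:print(st[i],ray(c,*ce[i],.054)[:2])
rel(None)
E
```

```text
time_s: 13.05
tcp_pos: [0.5349, -0.1546, 0.0442]
tool_rot: [3.142, 0.0, 1.116]
wrist_force: [0.1, 0.6, 0.4]
grip_width: 1.001
grasp_force: 0.0
time_s: 13.75
tcp_pos: [0.5354, -0.1546, 0.2004]
tool_rot: [3.14, -0.001, 1.117]
wrist_force: [0.6, 0.3, -0.1]
grip_width: 0.996
grasp_force: 0.0
[241 230  49  46 593] [ 0.46507938 -0.13387843]
[ 315  255   75   34 1660] [ 0.56623356 -0.09376074]
t 13.85 tcp [ 0.5341 -0.1542  0.1984] rpy [-3.14   0.     1.117] F [0.2 0.6 0. ] w 87.8 gf 0.0
```

View pics/fin.png

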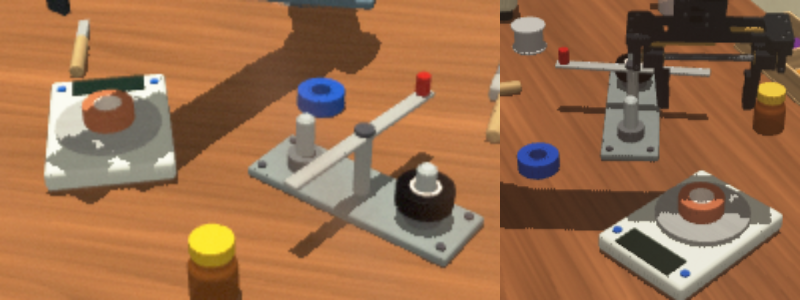

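The copper roll lies flat at the pan's centre (about (110,112) in the left half, (701,203) in the right). The bar is crosswise, the black roll is still on its spindle, and the gripper is clear.

```bash
python3 -c "
from plant import ctrl
print(ctrl.close_job())"
```

```text
the job is handed in; nothing more can be done
None
```

I turned the keeper bar crosswise, laid the copper roll flat at the centre of the scale pan and released it, with the black roll still on its spindle, then handed the job in at about 14 s; no verdict came back, and I did not read the scale's display, so how much foil is left is still unknown.

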